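# Raise the gate and send the flange through

## Robot

A 6-joint arm with a two-finger parallel gripper is mounted at the origin on the work surface. World frame = base frame: x ahead of the robot, y to its left, z up, the work surface at z = 0. Lengths are in m, angles in rad, forces in N, time in s.
With the tool pointing down it reaches from about 0.275 to 0.875 m from the base axis. Payload 12.5 kg.
Tool frame: the origin (TCP) lies on the centre line of the jaws, within the pads' length; the fingertips stand 8 mm ahead of it and the grasp point (between the pads) lies 11 mm behind it; z points along the fingers, y is the line along which they close (so a half turn about z gives the same grasp; the last joint's range is limited). The gripper opens to 85 mm and grips with 20 to 120 N. Pads are 22 mm wide; open, the fingers measure 114 mm over their backs; the gripper's body (76 mm by 85 mm) begins 54 mm behind the grasp point. The pads swing forward as they close: fully open they stand 13 mm farther back than shut.
Start: joints at [1.047, 0.351, 1.652, -0, 1.139, -0.085], TCP at [0.234, 0.498, 0.206] pointing down, gripper open.
Joint ranges: [-2.75, 2.75], [-0.79, 2.1], [0.01, 2.65], [-1.57, 4.71], [0.07, 3.14], [-2.87, 2.87]. Speed limits (rad/s): [2.22, 2.22, 2.79, 3.14, 3.14, 3.14].

## Interface

Orientations are given as a 3x3 rotation matrix whose columns are the frame's x, y, z axes.
In Python, from workcell import * gives the robot as it stands.
- The arm moves only by the tool servo_tool, never from a script. Its argument "motion" is a list that holds one entry, the list of rows, each a list of 5 numbers: the shift along the world's x, y, z in units of 30 mm (1.0 is 30 mm), then the turn about the world's z in units of 6 degrees (1.0 is 6 degrees), then the finger opening in mm, from 0 to 85.4. A call has exactly 8 rows; each row is the pose to reach, as a shift and turn from the pose commanded when the call began; what a row does not reach only later rows make up. A row lasts 1/12 s, in which the tool goes at most 41.7 mm and 7.16 degrees, less where a joint would pass 70% of its speed; a pose out of reach is approached as far as the arm can. A call with a gripper value outside its range is refused whole. The fingers move at their own pace and stop on an object; the grip force is fixed at half the most. Time passes only in rows, so rows that repeat a pose let the fingers close, or fill a call up. It gives the time, the measured TCP pose, the force, the opening and the grip force at its end, in the units of the state.
- sense(): the state, without advancing time (a new reading comes with each control period).
- snapshot(name): name is "scene" or "top" or "wrist"; returns (picture, depth): 420x560x3 uint8, red, green, blue; 420x560 float32, m along the optical axis (not along the pixel's ray), 0 where there is no reading.
- get_calibration(name): a dict with "mtx" (3x3 intrinsics, pixels), "R" (3x3) and "t" (3): a world point X has camera coordinates R X + t. Camera axes: x right, y down, z forward; pixel columns grow to the right and rows downward; lengths in m; the calibration is good to about 2 mm. A picture is of the moment at which its call begins: read the wrist's pose just before it. get_calibration takes no time and is no camera call; for the wrist camera it gives the pose at the moment of the call.
- sign_off(): hands the job in; it is judged then, once.
The state is a dict: "time": time; "qpos": joint angles; "joint_velocities": joint speeds; "tau": joint torques, N m; "tool_pos": TCP position; "eef_rot": TCP orientation; "ft_force": force on the tool from outside, world axes, zero at the start; "ft_torque": the same for the moment, N m; "opening": finger opening in m; "gripper_force": force on a finger pad.
Only numpy, scipy, OpenCV 4.12 (cv2) and the standard library are available. Lean on these libraries where they do the work, as an engineer would, in place of code of your own. Each camera call takes 0.05 s, during which the arm holds its last target. There are 200 camera calls.

## Task

Push the red and white counterweighted gate arm up with the fingertips, past its balance point, so that it stays raised by itself. Then push the steel flange along the lane, under where the gate was, until it rests against the end stop. Only push: the flange must stay standing on the lane and not be lifted, and the other things are to be left where they are.

Things in the scene. Friction and masses are not known exactly. Their poses are not given: they have to be found in the camera images.
- lane: Fixed plywood board 12 mm thick carrying the lane. Origin: table height, on the lane's centreline, straight below the lowered gate arm. Own y runs along the lane from the waiting flange to the end stop (about the robot's left), own x across it, away from the robot; yaw within 0.25 rad. Board: own x -65 to 195, y -230 to 230. Rails 8 mm wide, 12 high above the board, at x -47 and 47 (86 clear between), y -200 to 200.
- stop_face (a point): Middle of the face of the dark steel end stop that the flange must meet, at own (0, 180, 25) mm of the lane; the stop is 16 mm thick and 26 mm high above the board.
- gate_hinge (a point): Hinge axis of the gate, at own (135, 0, 86) mm of the lane, parallel to the lane's y, in a blue bracket beyond the far rail (68 mm wide along the lane, top 104 mm above the table). A round dark counterweight, 60 mm dia, stands above and behind it.
- gate_bar (a point): Point to push, on the axis of the round steel end (18 mm dia, 80 long) of the red and white gate arm (18 x 18 mm), 215 mm out from the hinge and 14 mm below it; the arm ends 35 mm farther out. Lowered, the arm lies level across the lane, its axis 72 mm above the table; this point is then at lane x -80, on the robot's side, with only the bench beneath it and room on either side for fingers slipped under the arm at a slant.
- gate (a joint): Gate arm angle in rad: 0 lowered (level), grows as the free end rises in a vertical plane, 1.75 fully raised against its stop (just past upright, leaning away from the lane, its end then about 330 mm above the table). Below about 0.9 rad it falls back to 0; beyond that it goes on up by itself, damped, within a few seconds, and stays. Raising it takes 1 to 3 N at its end.
- flange: Loose steel flanged hub, 0.5 to 0.8 kg, upright between the rails. Origin: centre of its underside, 12 mm above the table. Disc 76 mm dia x 22 thick, hub on it 34 mm dia, 62 mm tall in all: too tall for the lowered arm (underside 51 mm above the board). It slides; against the stop its centre is 38 mm from the stop face.
- spray_can: Bystander: white spray can with a blue label, 54 mm dia x 170 tall. Origin: centre of its underside.
- jar: Bystander: glass jar with green lid, 64 mm dia x 85 tall. Origin: centre of its underside.
- mug: Bystander: blue mug, 80 mm dia x 95 tall. Origin: centre of its underside.
- bin: Bystander: small open green bin, 110 x 85 x 50 tall. Origin: centre of its underside.
- wrench: Bystander: steel spanner lying flat. Origin: its own frame, near its middle.
- screwdriver: Bystander: red-handled screwdriver lying flat. Origin: its own frame, near its middle.
- collar: Bystander: brass collar, 44 mm dia x 22 tall, standing on the lane board beside the far rail, past the gate. Origin: centre of its underside.
Not all that is in view belongs to the job. What is shaped like the flange but purple is not meant.

How it is judged:
On the way, in this order (a step that is already met when the one before it is completed fails the run):
1. the gate arm is raised and stays up with nothing pushing it, the flange still on the near side of the gate (value of joint gate above 1.55 rad and contact force between each of the arm, the fingers and gate below 0.2 N and y of flange in the frame of lane below -0.02 m), for 0.3 s.
2. the flange stands against the end stop (value of joint gate above 1.55 rad and y of flange in the frame of lane above 0.134 m), for 0.2 s.
At the end, for the whole second after the job is handed in: The gate stands raised by itself (joint above 1.55 rad), and the flange stands upright and at rest between the rails, within 8 mm of the end stop (all of step 2 and x of flange in the frame of lane between -0.012 and 0.012 m and angle between flange's own z axis and vertical below 0.1 rad and linear speed of flange below 0.02 m/s and velocity of joint gate between -0.1 and 0.1 rad/s); the robot touches nothing.
It fails at once if the flange is lifted more than 10 mm off the lane (z of flange in the frame of lane above 0.022 m).
It fails at once if the flange is tipped over (angle between flange's own z axis and vertical above 0.35 rad).
It fails at once if a bystander is moved more than 25 mm (distance of any of spray_can, jar, mug, bin, wrench, screwdriver, collar from where it was at the start of the episode above 0.025 m).
It also fails if it takes over 64 s, if anything falls off the work surface, if the arm or the gripper's body presses on something with over 40 N, if the wrist force passes 120 N, or if a joint passes its speed limit or range.

## Working session

There is one attempt and no reset: what is moved stays moved. The work goes in short steps, Python scripts to look and compute and a tool call to move; the robot and the scene stay as the last step left them, time stands still between calls to the robot, and variables do not carry over. Pictures are saved under pics/ and viewed, at most 10 in all, crops included, and the job is handed in when it is done.

Besides the shell and the picture viewer there is one more tool, called as name(argument=value, ...) on one line, values as JSON. servo_tool: Moves the arm, as the interface text tells. Its arguments: {"type":"object","properties":{"motion":{"type":"array","items":{"type":"array","items":{"type":"array","items":{"type":"number"}}}}},"required":["motion"]}

```bash
mkdir -p pics
python3 - <<'E'
from workcell import *
import cv2,numpy as np
s=sense();print(s['time'],s['tool_pos'],s['eef_rot'],s['opening'])
for n in("scene","top"):
    p,d=snapshot(n);c=get_calibration(n);np.savez(f'pics/{n}.npz',p=p,d=d,**c)
    cv2.imwrite(f'pics/{n}0.png',p[:,:,::-1]);print(n,c['mtx'].tolist(),np.round(c['R'],3).tolist(),c['t'])
a=cv2.imread('pics/scene0.png');b=cv2.imread('pics/top0.png')
E
```

```text
0.0 [0.23345477 0.4975949  0.20586921] [[-9.05275406e-01  4.24824796e-01 -5.76259779e-04]
 [ 4.24825174e-01  9.05274881e-01 -9.80734583e-04]
 [ 1.05033133e-04 -1.13264456e-03 -9.99999353e-01]] 0.08528506775500504
scene [[498.8846902548864, 0.0, 281.43404197348235], [0.0, 498.8846902548864, 204.21976115480138], [0.0, 0.0, 1.0]] [[-0.204, 0.979, 0.001], [0.614, 0.129, -0.779], [-0.763, -0.158, -0.627]] [ 0.10907749 -0.25749557  1.78309604]
top [[541.6684821663166, 0.0, 280.0443724902741], [0.0, 541.6684821663166, 200.16507860176387], [0.0, 0.0, 1.0]] [[-0.016, -1.0, -0.008], [-0.987, 0.017, -0.157], [0.157, 0.005, -0.988]] [0.01321863 0.53125573 1.44687703]
```

View pics/top0.png

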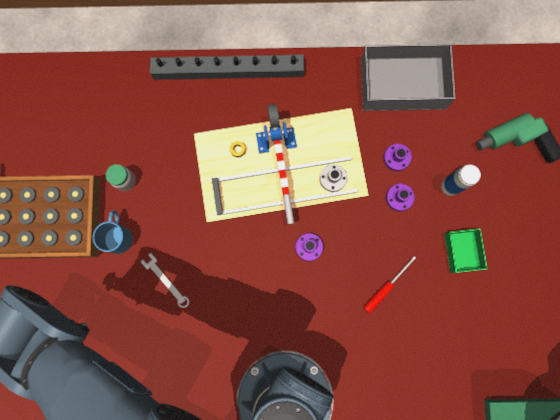

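View pics/scene0.png

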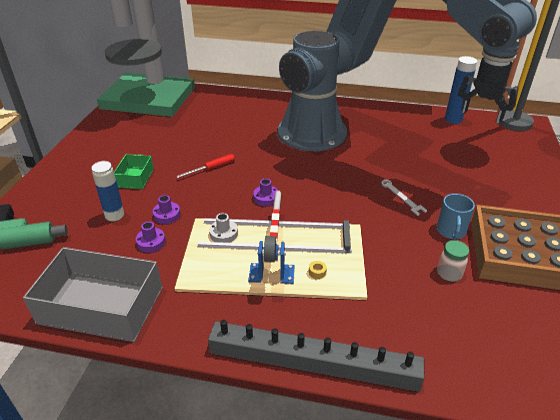

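The top view shows the board with corners near (194,133), (352,109), (368,195) and (207,221). The gate tip is at (290,222), the flange at (334,178), the stop at (218,196), and a purple decoy at (309,246) near the gate tip. The scene view agrees with this.

```bash
cat > h.py <<'E'
import numpy as np,cv2
def ray(c,uv,z):
    K,R,t=c['mtx'],c['R'],c['t']
    uv=np.atleast_2d(uv).astype(float)
    d=np.c_[uv,np.ones(len(uv))]@np.linalg.inv(K).T@R
    o=-R.T@t
    return o+d*((z-o[2])/d[:,2])[:,None]
def proj(c,X):
    p=(np.atleast_2d(X)@c['R'].T+c['t'])@c['mtx'].T
    return p[:,:2]/p[:,2:]
E
python3 - <<'E'
from h import *
f=np.load('pics/top.npz');p=f['p']
h=cv2.cvtColor(p,cv2.COLOR_RGB2HSV)
m=cv2.inRange(h,(15,25,150),(40,255,255))
m=cv2.morphologyEx(m,cv2.MORPH_CLOSE,np.ones((9,9)));
cs,_=cv2.findContours(m,0,2);c=max(cs,key=cv2.contourArea)
W=ray(f,cv2.convexHull(c)[:,0],0.012)
r=cv2.minAreaRect((W[:,:2]*1000).astype(np.float32));print(r,cv2.boxPoints(r).round(1).tolist())
# purple decoy and flange
hub=ray(f,[[335,174]],0.074);disc=ray(f,[[333.5,179]],0.034)
print('flange hub,disc',hub,disc)
tip=ray(f,[[290.5,222]],0.072);print('tip',tip)
print('purple hub/disc',ray(f,[[310,243]],.062),ray(f,[[309,247]],.022))
print('stop',ray(f,[[214,178],[222,178],[217,213],[224,213]],.038))
E
```

```text
((1067.2977294921875, -1.09332275390625), (1663.355712890625, 150.71990966796875), 89.86687469482422) [[990.0, -832.5999755859375], [1140.699951171875, -832.9000244140625], [1144.5999755859375, 830.4000244140625], [993.9000244140625, 830.7999877929688]]
flange hub,disc [[ 0.5954416  -0.14584841  0.074     ]] [[ 0.5896341  -0.14518329  0.034     ]]
tip [[ 0.46700576 -0.02290115  0.072     ]]
purple hub/disc [[ 0.41074608 -0.07412616  0.062     ]] [[ 0.40293444 -0.07305102  0.022     ]]
stop [[0.59757476 0.18667138 0.038     ]
 [0.59717858 0.16443776 0.038     ]
 [0.49935991 0.17812874 0.038     ]
 [0.499027   0.15887518 0.038     ]]
```

Run:
```python
from h import *
f=np.load('pics/top.npz');p=f['p']
h=cv2.cvtColor(p,cv2.COLOR_RGB2HSV)
m=cv2.inRange(h,(15,25,150),(40,255,255));m[:98]=0;m[:,:185]=0;m[:,378:]=0;m[232:]=0
m=cv2.morphologyEx(m,cv2.MORPH_CLOSE,np.ones((9,9)));
cs,_=cv2.findContours(m,0,2);c=max(cs,key=cv2.contourArea)
W=ray(f,cv2.convexHull(c)[:,0],0.012)
r=cv2.minAreaRect((W[:,:2]*1000).astype(np.float32));b=cv2.boxPoints(r);print(r,b.round(1).tolist())
# own y axis = long side, pointing +y
e=[b[1]-b[0],b[2]-b[1]];e=max(e,key=np.linalg.norm);ey=e/np.linalg.norm(e);ey*=np.sign(ey[1]);ex=np.array([ey[1],-ey[0]])
O=np.array(r[0])-65*ex
print('O',O,'yaw',np.arctan2(ex[1],ex[0]),'ex',ex,'ey',ey)
def L(P): d=np.array(P)[:2]*1000-O; return d@ex,d@ey
print('flange',L([.5954,-.1458]),L([.5896,-.1452]));print('tip(exp -115,0)',L([.467,-.0229]))
print('purple',L([.403,-.073]));print('stop',L([.548,.172]))
def Wd(x,y): return (O+x*ex+y*ey).round(1)
for q in [(-80,0),(0,142),(0,180),(0,-100)]: print(q,Wd(*q))
```

```text
((640.8814086914062, 3.425048828125), (261.3300476074219, 460.61572265625), 8.463765144348145) [[477.70001220703125, 212.0], [545.5, -243.60000610351562], [804.0, -205.10000610351562], [736.2000122070312, 250.5]]
O [576.58931732  -6.14189243] yaw 0.14772038 ex [0.9891091  0.14718372] ey [-0.14718372  0.9891091 ]
flange (np.float64(-1.9495818889506076), np.float64(-140.90573111375332)) (np.float64(-7.598104432857836), np.float64(-139.45860009988303))
tip(exp -115,0) (np.float64(-110.86231145624005), np.float64(-0.4458336850022846))
purple (np.float64(-181.5391979730495), np.float64(-40.58044169744011))
stop (np.float64(-2.0583681381114616), np.float64(180.40964867273811))
(-80, 0) [497.5 -17.9]
(0, 142) [555.7 134.3]
(0, 180) [550.1 171.9]
(0, -100) [ 591.3 -105.1]
```

servo_tool(motion=[[[8.75, -17.2, 0, 5.6, 60], [8.75, -17.2, 0, 5.6, 60], [8.75, -17.2, 0, 5.6, 60], [8.75, -17.2, 0, 5.6, 60], [8.75, -17.2, 0, 5.6, 60], [8.75, -17.2, 0, 5.6, 60], [8.75, -17.2, 0, 5.6, 60], [8.75, -17.2, 0, 5.6, 60]]])

```text
time: 0.77
tool_pos: [0.3769, 0.2161, 0.2064]
eef_rot: [[-0.989, -0.148, -0.0], [-0.148, 0.989, -0.0], [0.0, -0.0, -1.0]]
ft_force: [0.8, 0.9, 0.0]
opening: 0.0601
gripper_force: 0.0
```

servo_tool(motion=[[[3.8, -7.5, 0, 0, 60], [3.8, -7.5, 0, 0, 60], [3.8, -7.5, 0, 0, 60], [3.8, -7.5, 0, 0, 60], [3.8, -7.5, 0, 0, 60], [3.8, -7.5, 0, 0, 60], [3.8, -7.5, 0, 0, 60], [3.8, -7.5, 0, 0, 60]]])

```text
time: 1.43
tool_pos: [0.4909, -0.0087, 0.2059]
eef_rot: [[-0.99, -0.144, -0.001], [-0.144, 0.99, 0.0], [0.001, 0.0, -1.0]]
ft_force: [-0.3, 1.7, -0.3]
opening: 0.0601
gripper_force: 0.0
```

Run:
```python
from workcell import *
from h import *
s=sense();print(s['time'],s['tool_pos'],s['qpos'])
c=get_calibration('wrist');p,d=snapshot('wrist');np.savez('pics/wrist.npz',p=p,d=d,**c)
cv2.imwrite('pics/wrist0.png',p[:,:,::-1])
O=np.array([576.6,-6.1]);ex=np.array([.989,.147]);ey=np.array([-.147,.989])
for q in [(-115,0),(-80,0),(-35,0)]:
    print(q,proj(c,np.r_[(O+q[0]*ex+q[1]*ey)/1000,.072]).round())
```

```text
1.4333 [ 0.4908786  -0.00874652  0.20593381] [-1.12670170e-01  2.44363597e-01  1.79974063e+00 -2.42977601e-06
  1.09840447e+00 -1.82774147e+00]
(-115, 0) [[258. 154.]]
(-80, 0) [[259. 193.]]
(-35, 0) [[259. 240.]]
```

View pics/wrist0.png

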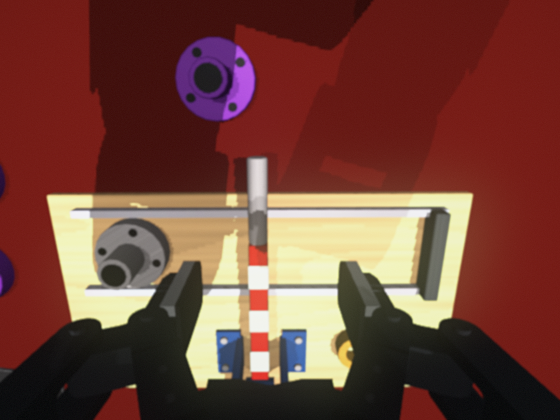

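The tip's column (258) matches the prediction. The bar runs along image column 258 and its tip is at row 158, so I'm centring and going down.

servo_tool(motion=[[[0.15, -0.31, 0, 0, 60], [0.15, -0.31, 0, 0, 60], [0.15, -0.31, -1.2, 0, 60], [0.15, -0.31, -2.4, 0, 60], [0.15, -0.31, -3.6, 0, 60], [0.15, -0.31, -4.8, 0, 60], [0.15, -0.31, -4.8, 0, 60], [0.15, -0.31, -4.8, 0, 60]]])

```text
time: 2.15
tool_pos: [0.4943, -0.0156, 0.0621]
eef_rot: [[-0.989, -0.148, -0.003], [-0.148, 0.989, 0.0], [0.003, 0.001, -1.0]]
ft_force: [0.5, -0.7, 1.2]
opening: 0.0602
gripper_force: 0.0
```

servo_tool(motion=[[[0.02, -0.08, 0, 0, 30], [0.02, -0.08, 0, 0, 20], [0.02, -0.08, 0, 0, 10], [0.02, -0.08, 0, 0, 10], [0.02, -0.08, 0, 0, 10], [0.02, -0.08, 0, 0, 10], [0.02, -0.08, 0, 0, 10], [0.02, -0.08, 0, 0, 10]]])

```text
time: 2.82
tool_pos: [0.4957, -0.0188, 0.0625]
eef_rot: [[-0.989, -0.147, 0.0], [-0.147, 0.989, -0.0], [-0.0, -0.0, -1.0]]
ft_force: [1.1, 1.0, -0.5]
opening: 0.0099
gripper_force: 0.0
```

Run:
```python
from workcell import *
from h import *
c=get_calibration('wrist');p,d=snapshot('wrist')
q,_=snapshot('scene')
a=np.hstack([cv2.resize(p,(400,300)),cv2.resize(q[130:310,170:390],(367,300))])
cv2.imwrite('pics/w1.png',a[:,:,::-1]);s=sense();print(s['opening'],s['gripper_force'])
```

```text
0.009961966766038426 0.0
```

View pics/w1.png

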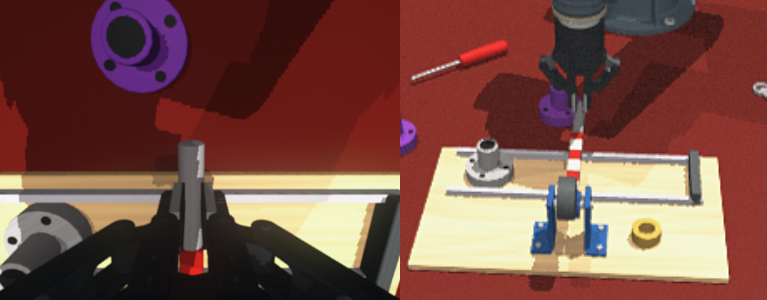

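Run:
```python
from workcell import *
from h import *
c=get_calibration('wrist');p,d=snapshot('wrist')
K,R,t=c['mtx'],c['R'],c['t']
def pt(u,v): 
    z=float(d[v,u]); return (R.T@(np.array([(u-K[0,2])/K[0,0]*z,(v-K[1,2])/K[1,1]*z,z])-t)).round(4)
for v in range(195,380,15): print(v,pt(267,v))
print('fingers')
for v in (260,280,300):
  for u in (240,246,252,256,280,286,290,296): print(u,v,pt(u,v))
```

```text
195 [ 4.834e-01 -2.270e-02 -2.000e-04]
210 [ 0.468  -0.0244  0.081 ]
225 [ 0.4749 -0.0234  0.0813]
240 [ 0.483  -0.0222  0.0795]
255 [ 0.4898 -0.0212  0.0811]
270 [ 0.4974 -0.0201  0.0814]
285 [ 0.5059 -0.0189  0.0804]
300 [ 0.5144 -0.0176  0.0798]
315 [ 0.5226 -0.0165  0.0803]
330 [ 0.5312 -0.0152  0.0805]
345 [ 0.5404 -0.0139  0.0802]
360 [ 0.5498 -0.0125  0.0801]
375 [ 0.5583 -0.0112  0.0812]
fingers
240 260 [ 0.5288 -0.0348  0.0117]
246 260 [ 0.4865 -0.0306  0.0958]
252 260 [ 0.4858 -0.0281  0.0965]
256 260 [ 0.4854 -0.0264  0.0966]
280 260 [ 0.4926 -0.0146  0.0787]
286 260 [ 0.4835 -0.014   0.0968]
290 260 [ 0.4833 -0.0123  0.0967]
296 260 [ 0.4833 -0.0097  0.0959]
240 280 [ 0.4863 -0.0317  0.1133]
246 280 [ 0.4865 -0.0295  0.1124]
252 280 [ 0.4863 -0.0273  0.1121]
256 280 [ 0.4858 -0.0258  0.1127]
280 280 [ 0.5036 -0.0128  0.0778]
286 280 [ 0.4838 -0.0147  0.1132]
290 280 [ 0.4838 -0.0132  0.1129]
296 280 [ 0.4835 -0.0109  0.1128]
240 300 [ 0.4855 -0.0307  0.1279]
246 300 [ 0.4876 -0.0286  0.1241]
252 300 [ 0.4867 -0.0266  0.1249]
256 300 [ 0.4914 -0.0248  0.1172]
280 300 [ 0.5152 -0.011   0.077 ]
286 300 [ 0.4851 -0.015   0.1248]
290 300 [ 0.485  -0.0136  0.1247]
296 300 [ 0.4827 -0.0121  0.1279]
```

The bar still lies level, with its top at z 81 mm. The pads read 10 mm with no contact, so I'll close further to see where they meet it.

servo_tool(motion=[[[0, 0, 0, 0, 6], [0, 0, 0, 0, 3], [0, 0, 0, 0, 0], [0, 0, 0, 0, 0], [0, 0, 0, 0, 0], [0, 0, 0, 0, 0], [0, 0, 0, 0, 0], [0, 0, 0, 0, 0]]])

```text
time: 3.63
tool_pos: [0.4957, -0.0187, 0.0625]
eef_rot: [[-0.989, -0.147, 0.0], [-0.147, 0.989, 0.0], [-0.0, -0.0, -1.0]]
ft_force: [0.1, -0.3, -0.2]
opening: 0.0002
gripper_force: 0.0
```

servo_tool(motion=[[[0, 0, 0.2, 0, 0], [0, 0, 0.4, 0, 0], [0, 0, 0.6, 0, 0], [0, 0, 0.8, 0, 0], [0, 0, 1.0, 0, 0], [0, 0, 1.0, 0, 0], [0, 0, 1.0, 0, 0], [0, 0, 1.0, 0, 0]]])

```text
time: 4.3
tool_pos: [0.4956, -0.0188, 0.0924]
eef_rot: [[-0.989, -0.147, -0.0], [-0.147, 0.989, -0.0], [0.0, 0.0, -1.0]]
ft_force: [0.3, 0.2, -0.4]
opening: -0.0003
gripper_force: 0.0
```

```bash
cat >> h.py <<'E'
def wristpts():
    from workcell import snapshot,get_calibration
    c=get_calibration('wrist');p,d=snapshot('wrist')
    K,R,t=c['mtx'],c['R'],c['t']
    u,v=np.meshgrid(np.arange(560),np.arange(420))
    P=np.stack([(u-K[0,2])/K[0,0]*d,(v-K[1,2])/K[1,1]*d,d],-1)
    return p,((P-t)@R)
E
python3 - <<'E'
from workcell import *
from h import *
p,W=wristpts()
for v in range(150,400,20): print(v,W[v,267].round(4),p[v,267])
q,_=snapshot('scene')
a=np.hstack([cv2.resize(p,(400,300)),cv2.resize(q[130:310,170:390],(367,300))])
cv2.imwrite('pics/w2.png',a[:,:,::-1]);s=sense();print(s['tool_pos'],s['ft_force'],s['opening'],s['gripper_force'])
E
```

```text
150 [ 0.4572 -0.0267  0.0008] [123  32  27]
170 [ 4.722e-01 -2.450e-02  1.000e-04] [124  34  28]
190 [ 0.4667 -0.0248  0.08  ] [187 179 178]
210 [ 0.4774 -0.0232  0.0814] [172 165 165]
230 [ 0.4891 -0.0215  0.0805] [150 142 141]
250 [ 0.5008 -0.0198  0.0809] [106 101  98]
270 [ 0.4849 -0.0217  0.1349] [42 36 32]
290 [ 0.4848 -0.0217  0.1501] [37 33 28]
310 [ 0.4905 -0.0208  0.1539] [35 31 27]
330 [ 0.4982 -0.0197  0.1545] [30 30 27]
350 [ 0.5074 -0.0184  0.1537] [147 151 146]
370 [ 0.5816 -0.008   0.0819] [239 242 237]
390 [ 0.4845 -0.0214  0.1948] [20 22 21]
[ 0.49551351 -0.01873831  0.09216728] [-0.28233481 -0.33114925  0.33535261] 0.0003393265996104114 0.0
```

View pics/w2.png

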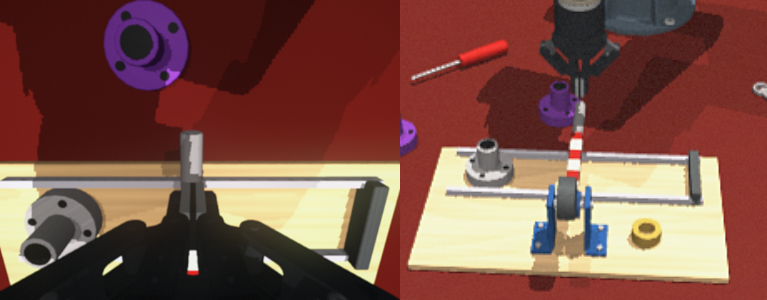

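Run:
```python
from workcell import *
from h import *
p,W=wristpts();T=np.array(sense()['tool_pos']);print(T)
for v in range(225,300,5):
    r=W[v]; m=(abs(r[:,0]-T[0])<.02)&(abs(r[:,1]-T[1])<.03)&(r[:,2]>.084)
    if m.any(): print(v,np.where(m)[0][[0,-1]],r[m].min(0).round(4),r[m].max(0).round(4))
m=(abs(W[...,0]-T[0])<.02)&(abs(W[...,1]-T[1])<.03)&(W[...,2]>.083)
print(np.percentile(W[m][:,2],[0,1,2,5,10]))
```

```text
[ 0.49551442 -0.01874327  0.09216877]
255 [255 284] [ 0.4838 -0.027   0.1198] [ 0.4862 -0.0145  0.1216]
260 [254 285] [ 0.4834 -0.0272  0.1249] [ 0.4859 -0.0144  0.1267]
265 [254 285] [ 0.4834 -0.027   0.129 ] [ 0.4861 -0.0146  0.1314]
270 [239 300] [ 0.4836 -0.0329  0.1264] [ 0.4908 -0.0075  0.1358]
275 [237 302] [ 0.4837 -0.0333  0.1307] [ 0.4909 -0.007   0.1397]
280 [236 303] [ 0.4835 -0.0334  0.1344] [ 0.4906 -0.007   0.1436]
285 [235 304] [ 0.4838 -0.0334  0.1384] [ 0.4909 -0.0069  0.1473]
290 [234 305] [ 0.4836 -0.0335  0.142 ] [ 0.4911 -0.0067  0.1508]
295 [233 306] [ 0.4836 -0.0335  0.1454] [ 0.4909 -0.007   0.1542]
[0.11980205 0.12609093 0.12968207 0.13931106 0.15379242]
```

The depth readings show the fingertips about 27 mm above the reported TCP, not below it. At row 250 the ray passes under the tips and hits the bar behind them. So the fingers closed above the bar, and I need to go about 35 mm lower.

servo_tool(motion=[[[0, 0, 0, 0, 50], [0, 0, 0, 0, 50], [0, 0, 0, 0, 50], [0, 0, 0, 0, 50], [0, 0, -0.7, 0, 50], [0, 0, -1.4, 0, 50], [0, 0, -2.1, 0, 50], [0, 0, -2.1, 0, 50]]])

```text
time: 5.12
tool_pos: [0.4937, -0.0185, 0.0265]
eef_rot: [[-0.989, -0.147, -0.005], [-0.147, 0.989, 0.001], [0.005, 0.001, -1.0]]
ft_force: [-0.6, 0.0, 0.4]
opening: 0.0499
gripper_force: 0.0
```

servo_tool(motion=[[[0, 0, 0, 0, 30], [0, 0, 0, 0, 20], [0, 0, 0, 0, 14], [0, 0, 0, 0, 14], [0, 0, 0, 0, 14], [0, 0, 0, 0, 14], [0, 0, 0, 0, 14], [0, 0, 0, 0, 14]]])

```text
time: 5.78
tool_pos: [0.4967, -0.0197, 0.0309]
eef_rot: [[-0.989, -0.147, 0.003], [-0.147, 0.989, -0.001], [-0.002, -0.002, -1.0]]
ft_force: [-0.4, -7.6, 1.5]
opening: 0.016
gripper_force: 58.4
```

servo_tool(motion=[[[-0.01, 0, 0.36, 0, 14], [-0.01, 0, 0.72, 0, 14], [0.01, 0, 1.08, 0, 14], [0.05, 0.01, 1.44, 0, 14], [0.1, 0.02, 1.8, 0, 14], [0.18, 0.03, 2.15, 0, 14], [0.27, 0.04, 2.5, 0, 14], [0.38, 0.06, 2.84, 0, 14]]])

```text
time: 6.45
tool_pos: [0.509, -0.018, 0.1168]
eef_rot: [[-0.989, -0.147, 0.005], [-0.147, 0.989, -0.002], [-0.005, -0.003, -1.0]]
ft_force: [8.9, -6.7, -6.5]
opening: 0.016
gripper_force: 58.9
```

servo_tool(motion=[[[0.13, 0.02, 0.34, 0, 14], [0.27, 0.04, 0.67, 0, 14], [0.43, 0.06, 0.99, 0, 14], [0.6, 0.09, 1.31, 0, 14], [0.79, 0.12, 1.61, 0, 14], [1.0, 0.15, 1.91, 0, 14], [1.21, 0.18, 2.19, 0, 14], [1.45, 0.22, 2.47, 0, 14]]])

```text
time: 7.12
tool_pos: [0.552, -0.0115, 0.1901]
eef_rot: [[-0.989, -0.147, 0.004], [-0.147, 0.989, -0.002], [-0.003, -0.003, -1.0]]
ft_force: [12.9, -7.6, -13.2]
opening: 0.0163
gripper_force: 58.8
```

servo_tool(motion=[[[0.24, 0.04, 0.26, 0, 14], [0.5, 0.07, 0.51, 0, 14], [0.78, 0.12, 0.75, 0, 14], [1.06, 0.16, 0.97, 0, 14], [1.35, 0.2, 1.17, 0, 14], [1.65, 0.25, 1.36, 0, 14], [1.96, 0.29, 1.54, 0, 14], [2.28, 0.34, 1.7, 0, 14]]])

```text
time: 7.78
tool_pos: [0.6195, -0.0014, 0.2399]
eef_rot: [[-0.989, -0.147, 0.001], [-0.147, 0.989, -0.002], [-0.0, -0.002, -1.0]]
ft_force: [5.7, -8.4, -13.5]
opening: 0.0154
gripper_force: 60.3
```

servo_tool(motion=[[[0, 0, 0, 0, 50], [0, 0, 0, 0, 50], [0, 0, 0, 0, 50], [-0.8, -0.12, 0, 0, 50], [-1.8, -0.27, 0, 0, 50], [-2.8, -0.42, 0, 0, 50], [-3.8, -0.56, 0, 0, 50], [-3.8, -0.56, 0, 0, 50]]])

```text
time: 8.45
tool_pos: [0.5005, -0.017, 0.2403]
eef_rot: [[-0.989, -0.147, -0.002], [-0.147, 0.989, 0.0], [0.002, 0.0, -1.0]]
ft_force: [0.2, 0.0, -0.4]
opening: 0.0499
gripper_force: 0.0
```

Run:
```python
from workcell import *
from h import *
p,W=wristpts();q,_=snapshot('scene')
a=np.hstack([cv2.resize(p,(400,300)),cv2.resize(q[70:310,150:430],(350,300))])
cv2.imwrite('pics/w3.png',a[:,:,::-1]);s=sense();print(s['tool_pos'],s['ft_force'],s['time'])
```

```text
[ 0.50445275 -0.01700421  0.24082983] [ 0.34238273 -0.09206716 -0.18438195] 8.55
```

View pics/w3.png

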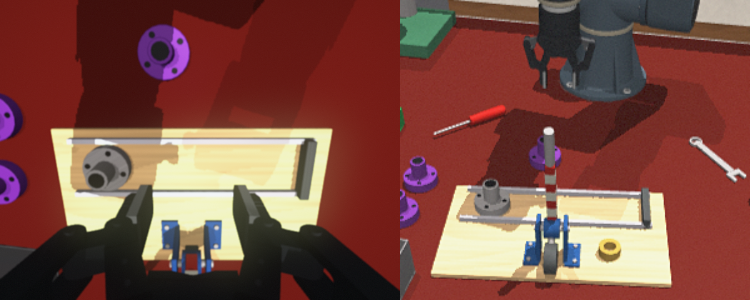

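The gate stands upright in the scene crop, at about (549,165), and the flange hasn't moved. Next I'll measure the flange from the wrist depth.

Run:
```python
from workcell import *
from h import *
p,W=wristpts()
O=np.array([576.6,-6.1]);ex=np.array([.989,.147]);ey=np.array([-.147,.989])
d=W[...,:2]*1000-O;X=d@ex;Y=d@ey;Z=W[...,2]*1000
roi=(abs(X)<60)&(Y>-220)&(Y<-80)
for a,b in((27,38),(68,80)):
    m=roi&(Z>a)&(Z<b);k=np.c_[X[m],Y[m]].astype(np.float32);print(a,len(k),cv2.minEnclosingCircle(k),np.median(Z[m]),k.min(0),k.max(0))
m=(abs(Y)<14)&(X>60)&(Z>100);
print('gate pts',m.sum(), np.c_[X[m],Z[m]][::max(1,m.sum()//8)].round())
s,dd=snapshot('scene');c=get_calibration('scene');K=c['mtx']
v,u=np.mgrid[:420,:560];P=(np.stack([(u-K[0,2])/K[0,0]*dd,(v-K[1,2])/K[1,1]*dd,dd],-1)-c['t'])@c['R']
q=P[...,:2]*1000-O;x=q@ex;y=q@ey;z=P[...,2]*1000
m=(abs(y)<12)&(x>60)&(x<200)&(z>110)&(z<360);A=np.c_[x[m],z[m]];i=np.argsort(A[:,1]);print(m.sum(),A[i][::max(1,len(i)//10)].round())
```

```text
27 2105 ((0.28568270802497864, -140.67413330078125), 38.38739776611328) 33.51221548449758 [ -37.720814 -178.45491 ] [  38.478104 -103.513565]
68 790 ((-0.16684186458587646, -141.14952087402344), 17.143569946289062) 73.68666211723591 [ -16.538214 -157.16393 ] [  16.9117  -124.29717]
gate pts 602 [[117. 100.]
 [123. 101.]
 [118. 110.]
 [120. 113.]
 [120. 116.]
 [120. 121.]
 [121. 124.]
 [122. 127.]
 [122. 131.]]
636 [[137. 111.]
 [134. 137.]
 [148. 164.]
 [150. 190.]
 [157. 216.]
 [160. 237.]
 [161. 258.]
 [163. 282.]
 [173. 305.]
 [172. 324.]
 [161. 336.]]
```

servo_tool(motion=[[[0.6, -1.2, 0, -1.1, 40], [1.2, -2.4, 0, -2.2, 40], [1.8, -3.4, 0, -3.3, 40], [2.4, -4.5, 0, -4.4, 40], [3.0, -5.6, 0, -5.5, 35], [3.41, -6.39, 0, -6.6, 35], [3.41, -6.39, 0, -7.7, 35], [3.41, -6.39, 0, -8.8, 35]]])

```text
time: 9.32
tool_pos: [0.6082, -0.2102, 0.2386]
eef_rot: [[-0.71, 0.704, -0.001], [0.704, 0.71, 0.0], [0.001, -0.0, -1.0]]
ft_force: [-0.1, 0.6, 0.1]
opening: 0.0347
gripper_force: 0.0
```

servo_tool(motion=[[[0, 0, -0.6, -1.1, 35], [0, 0, -1.2, -2.2, 35], [0, 0, -1.8, -3.3, 35], [0, 0, -2.4, -4.4, 35], [0, 0, -3, -5.5, 35], [0, 0, -3, -6.2, 35], [0, 0, -3, -6.2, 35], [0, 0, -3, -6.2, 35]]])

```text
time: 9.98
tool_pos: [0.608, -0.2087, 0.1497]
eef_rot: [[-0.15, 0.989, 0.0], [0.989, 0.15, -0.0], [-0.0, 0.0, -1.0]]
ft_force: [0.7, -0.3, 0.8]
opening: 0.0349
gripper_force: 0.0
```

Run:
```python
from workcell import *
from h import *
s=sense();T=s['tool_pos'];print(s['time'],T,np.round(s['eef_rot'],3).tolist(),s['qpos'],s['ft_force'])
p,W=wristpts();cv2.imwrite('pics/w4.png',p[:,:,::-1])
O=np.array([576.6,-6.1]);ex=np.array([.989,.147]);ey=np.array([-.147,.989])
d=T[:2]*1000-O;print('lane',d@ex,d@ey)
```

```text
9.9833 [ 0.60798295 -0.20869993  0.1496943 ] [[-0.15, 0.989, 0.0], [0.989, 0.15, -0.0], [-0.0, 0.0, -1.0]] [-4.03093108e-01  5.75285727e-01  1.44814812e+00  6.76070762e-05
  1.11788206e+00 -5.53511006e-01] [ 0.71909864 -0.31236086  0.82156173]
lane 1.2555455600231369 -204.98462713728483
```

View pics/w4.png

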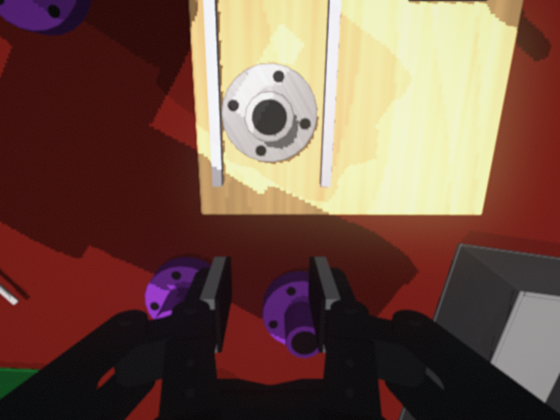

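The flange centre is at (270,115), lined up with the fingers' midline, and two purple decoys lie behind the board. I'll check their clearance and the tip height.

Run:
```python
from workcell import *
from h import *
p,W=wristpts();T=np.array(sense()['tool_pos'])
O=np.array([576.6,-6.1]);ex=np.array([.989,.147]);ey=np.array([-.147,.989])
d=W[...,:2]*1000-O;X=d@ex;Y=d@ey;Z=W[...,2]*1000
h=cv2.cvtColor(p,cv2.COLOR_RGB2HSV);m=(cv2.inRange(h,(125,80,30),(160,255,255))>0)&(Z<75)&(Z>5)&(Y<-180)
print('purple max Y',np.percentile(Y[m],99.5),X[m].min(),X[m].max(),Z[m].max())
m=(abs(X)<60)&(abs(Y+205)<20)&(Z>90);print('finger',np.percentile(Z[m],[0,.5,1,3]),'x',np.percentile(X[m&(Z<195)],[0,50,100]),'y',np.percentile(Y[m&(Z<195)],[1,50,99]))
k=m&(Z<195);print('gaps',np.sort(X[k])[::max(1,k.sum()//12)].round())
```

```text
purple max Y -279.22529290004945 -119.93916680798161 43.799948237839835 63.70275550787026
finger [174.8201638  181.5991986  184.42470793 193.24369167] x [-29.7216287  -16.01020474  32.34146415] y [-215.27841224 -198.01316288 -193.67853193]
gaps [-30. -26. -22. -19. -16. -16. -16.  19.  19.  21.  24.  29.]
```

servo_tool(motion=[[[0, 0, -1, 0, 35], [0, 0, -2, 0, 35], [0, 0, -3, 0, 35], [0, 0, -3.8, 0, 35], [0, 0, -4.4, 0, 35], [0, 0, -4.7, 0, 35], [0, 0, -4.9, 0, 35], [0, 0, -4.9, 0, 35]]])

```text
time: 10.75
tool_pos: [0.6074, -0.2087, 0.0025]
eef_rot: [[-0.148, 0.989, -0.0], [0.989, 0.148, 0.0], [0.0, -0.0, -1.0]]
ft_force: [-1.3, -0.1, 0.4]
opening: 0.0351
gripper_force: 0.0
```

servo_tool(motion=[[[-0.04, 0.3, -0.1, 0, 35], [-0.09, 0.6, -0.1, 0, 35], [-0.13, 0.9, -0.1, 0, 35], [-0.18, 1.2, -0.1, 0, 35], [-0.23, 1.58, -0.1, 0, 35], [-0.29, 1.98, -0.1, 0, 35], [-0.35, 2.37, -0.1, 0, 35], [-0.41, 2.77, -0.1, 0, 35]]])

```text
time: 11.42
tool_pos: [0.5952, -0.1246, 0.0003]
eef_rot: [[-0.147, 0.989, 0.001], [0.989, 0.147, -0.001], [-0.001, 0.001, -1.0]]
ft_force: [1.3, -5.1, 3.1]
opening: 0.0348
gripper_force: 2.4
```

```bash
cat > fl.py <<'E'
from workcell import *
from h import *
s=sense();T=s['tool_pos'];p,W=wristpts()
O=np.array([576.6,-6.1]);ex=np.array([.989,.147]);ey=np.array([-.147,.989])
d=T[:2]*1000-O;print(s['time'],'tcp lane',d@ex,d@ey,T[2],s['ft_force'])
d=W[...,:2]*1000-O;X=d@ex;Y=d@ey;Z=W[...,2]*1000
for a,b in((28,37),(70,78)):
    m=(abs(X)<42)&(Z>a)&(Z<b)&(Y>-230)&(Y<178);k=np.c_[X[m],Y[m]].astype(np.float32)
    if len(k)>20: print(a,len(k),cv2.minEnclosingCircle(k),k.max(0),np.median(Z[m]))
E
python3 fl.py
```

```text
11.4167 tcp lane 1.0275308983238212 -119.89578228572867 0.0002633127516355818 [ 1.2703031  -5.13477248  3.11191463]
28 17097 ((1.5628547668457031, -86.13177490234375), 48.083168029785156) [ 38.76999 -38.12071] 33.62886102145724
70 12487 ((1.266432285308838, -105.67504119873047), 46.60076904296875) [ 41.993202 -59.11036 ] 73.92333108272535
```

servo_tool(motion=[[[-0.06, 0.4, 0, 0, 35], [-0.12, 0.8, 0, 0, 35], [-0.18, 1.2, 0, 0, 35], [-0.24, 1.6, 0, 0, 35], [-0.3, 2.0, 0, 0, 35], [-0.36, 2.4, 0, 0, 35], [-0.42, 2.8, 0, 0, 35], [-0.48, 3.2, 0, 0, 35]]])

```text
time: 12.13
tool_pos: [0.5804, -0.0283, -0.0002]
eef_rot: [[-0.147, 0.989, 0.0], [0.989, 0.147, -0.0], [-0.0, 0.0, -1.0]]
ft_force: [0.4, -4.3, 2.5]
opening: 0.0347
gripper_force: 2.0
```

servo_tool(motion=[[[-0.06, 0.4, 0, 0, 35], [-0.12, 0.8, 0, 0, 35], [-0.18, 1.2, 0, 0, 35], [-0.24, 1.6, 0, 0, 35], [-0.3, 2.0, 0, 0, 35], [-0.36, 2.4, 0, 0, 35], [-0.42, 2.8, 0, 0, 35], [-0.47, 3.1, 0, 0, 35]]])

```text
time: 12.8
tool_pos: [0.5662, 0.0648, -0.0003]
eef_rot: [[-0.147, 0.989, -0.0], [0.989, 0.147, 0.0], [0.0, -0.0, -1.0]]
ft_force: [0.2, -4.7, 2.4]
opening: 0.035
gripper_force: 2.1
```

```bash
python3 fl.py
```

```text
12.8 tcp lane 0.14920023974717544 71.69559575436219 -0.0002707564349075306 [ 0.19939939 -4.74929302  2.44915581]
28 17830 ((0.08488934487104416, 125.29911041259766), 67.26493835449219) [ 41.970634 177.99957 ] 33.627703047677734
70 12734 ((0.0811946764588356, 86.12744903564453), 46.68849182128906) [ 41.973763 132.76317 ] 73.91878608054823
```

servo_tool(motion=[[[-0.04, 0.25, 0, 0, 35], [-0.07, 0.5, 0, 0, 35], [-0.1, 0.7, 0, 0, 35], [-0.12, 0.8, 0, 0, 35], [-0.13, 0.85, 0, 0, 35], [-0.13, 0.88, 0, 0, 35], [-0.14, 0.91, 0, 0, 35], [-0.14, 0.93, 0, 0, 35]]])

```text
time: 13.52
tool_pos: [0.5626, 0.0897, -0.0003]
eef_rot: [[-0.147, 0.989, 0.0], [0.989, 0.147, -0.002], [-0.002, -0.0, -1.0]]
ft_force: [2.4, -18.5, -0.8]
opening: 0.0347
gripper_force: 7.7
```

```bash
python3 fl.py
```

```text
13.5167 tcp lane 0.2088226693770583 96.82196342928896 -0.00027978688495375326 [  2.38787392 -18.45316575  -0.78917398]
28 17116 ((0.24373383820056915, 131.5908966064453), 49.31494140625) [ 37.939983 177.99889 ] 33.638026392663996
70 12722 ((-0.12731102108955383, 110.85772705078125), 46.31459426879883) [ 41.972446 157.11984 ] 73.92885604388667
```

The push force jumped to 18 N with the hub's front at y 157 mm, so the flange is at the stop. Backing off and rising.

servo_tool(motion=[[[0.05, -0.3, 0, 0, 35], [0.12, -0.8, 0, 0, 35], [0.24, -1.6, 0, 0, 35], [0.27, -1.8, 1, 0, 35], [0.27, -1.8, 2, 0, 35], [0.27, -1.8, 3, 0, 35], [0.27, -1.8, 4, 0, 35], [0.27, -1.8, 4, 0, 35]]])

```text
time: 14.23
tool_pos: [0.5731, 0.0373, 0.1253]
eef_rot: [[-0.147, 0.989, 0.008], [0.989, 0.147, 0.001], [-0.001, 0.008, -1.0]]
ft_force: [-0.1, -0.4, 0.7]
opening: 0.0351
gripper_force: 0.0
```

```bash
python3 fl.py
python3 - <<'E'
from workcell import *
from h import *
q,dd=snapshot('scene');cv2.imwrite('pics/s5.png',q[:,:,::-1])
E
```

```text
14.2333 tcp lane 2.962112850791791 43.42000088305686 0.12533027342054484 [-0.05905209 -0.41087801  0.729627  ]
28 7189 ((4.016818523406982, 149.0492706298828), 47.38540267944336) [ 41.530315 177.99928 ] 33.627588562733415
70 2742 ((0.2639697790145874, 140.14366149902344), 16.798816680908203) [ 16.814022 156.52577 ] 73.86255884150104
```

View pics/s5.png

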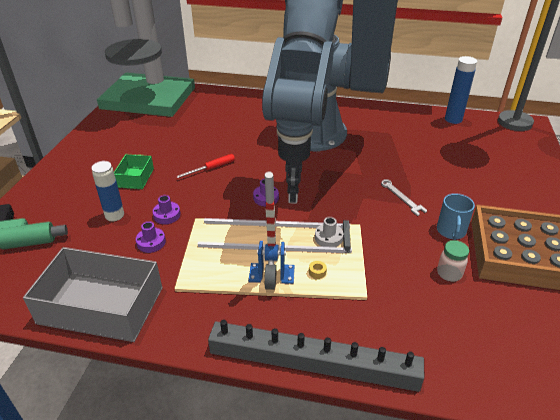

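The flange stands at (330,233) against the stop at (347,236), and the hub centre is at lane y 140 mm. The gate is upright at (269,210) and the bystanders haven't moved, so I'm handing in.

```bash
python3 -c "
from workcell import *
print(sign_off())"
```

```text
the job is handed in; nothing more can be done
None
```

The gate stands raised by itself and the flange was pushed against the end stop, and the job is handed in (no verdict was returned); one departure: the tool could only point straight down, so I raised the gate by squeezing its round end between the fingertips rather than purely pushing from below.

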